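# Pasta machine: one notch thinner, bowl under the outlet

## Robot

A 6-joint arm with a two-finger parallel gripper is mounted at the origin on the work surface. World frame = base frame: x ahead of the robot, y to its left, z up, the work surface at z = 0. Lengths are in m, angles in rad, forces in N, time in s.
With the tool pointing down it reaches from about 0.3 to 0.875 m from the base axis. Payload 6.4 kg.
Tool frame: the origin (TCP) lies midway between the tips of the shut fingers; the grasp point (between the pads) lies 19 mm behind it (env.grasp_offset is the distance from the TCP to the grasp point, in m); z points along the fingers, y is the line along which they close (so a half turn about z gives the same grasp; the last joint's range is limited). The gripper opens to 88 mm and grips with 3 to 60 N. Pads are 18 mm wide; open, the fingers measure 123 mm over their backs; the gripper's body (75 mm by 187 mm) begins 45 mm behind the grasp point.
Start: joints at [-1.498, 0.181, 1.607, -0, 1.354, -0.206], TCP at [0.158, -0.553, 0.239] pointing down, gripper open.
Joint ranges: [-2.99, 2.99], [-0.89, 2.07], [0.3, 2.58], [-1.14, 4.28], [0, 2.63], [-3.12, 3.12]. Speed limits (rad/s): [2.57, 2.57, 3.01, 3.14, 3.14, 3.14].

## Interface

Orientations are given as a 3x3 rotation matrix whose columns are the frame's x, y, z axes.
In Python, from bench import env, viewer, ticket gives the robot as it stands.
- The arm moves only by the shell command python3 -m crank 'ROWS' [FORCE]. ROWS is JSON, a list of rows, each an object of numbers: "rx", "ry", "rz": the turn, a rotation vector about the tool's x, y, z in rad; "tx", "ty", "tz": the shift along the tool's x, y, z in cm; "hand": the opening, from -1 (shut) to 1 (fully open). A call has 1 to 20 rows; each row is the pose to reach, as a shift and turn from the pose commanded when the call began, along the tool's axes at that moment; what a row does not reach only later rows make up. A row lasts 1/10 s, in which the tool goes at most 50 mm and 8.59 degrees, less where a joint would pass 70% of its speed; a pose out of reach is approached as far as the arm can. A call with a gripper value outside its range is refused whole. The fingers move at their own pace and stop on an object; FORCE is the grip in N (left out, the last holds). Time passes only in rows, so rows that repeat a pose let the fingers close. It gives the time, the measured TCP pose, the force, the opening and the grip force at its end, in the units of the state.
- env.sense(): the state, without advancing time (a new reading comes with each control period).
- viewer.read_camera(name): name is "side" or "top"; returns a dict with "image" (384x512x3 uint8, red, green, blue), "intrinsics" (3x3 intrinsics, pixels), "rvec" (rotation vector, rad) and "tvec" (3), from world to camera coordinates, as OpenCV has them. Camera axes: x right, y down, z forward; pixel columns grow to the right and rows downward; lengths in m; the calibration is good to about 2 mm. A picture is of the moment at which its call begins. There is no depth.
- ticket.close_job(): hands the job in; it is judged then, once.
The state is a dict: "time": time; "joint_positions": joint angles; "qd": joint speeds; "effort": joint torques, N m; "tcp_pos": TCP position; "orientation": TCP orientation; "contact_force": force on the tool from outside, world axes, zero at the start; "ft_torque": the same for the moment, N m; "width": opening from 0.0 (shut) to 1.0 (fully open); "gripper_force": force on a finger pad.
Only numpy, scipy, OpenCV 4.12 (cv2) and the standard library are available. Lean on these libraries where they do the work, as an engineer would, in place of code of your own. Each camera call takes 0.05 s, during which the arm holds its last target. There are 200 camera calls.

## Task

Get the pasta machine ready for the next, thinner pass: pull its spring-loaded thickness dial out until the pin is clear, turn it clockwise (as you face the dial) to the very next hole and let it spring fully home there. Also put the bamboo bowl upright on the counter under the lip of the sheet guide, so that the middle of the lip is well over the bowl's mouth. Leave everything else where it stands.

Things in the scene. Friction and masses are not known exactly. Their poses are not given: they have to be found in the camera images.
- machine: Steel hand pasta machine, fixed on suction feet. Origin: centre of its underside. x points away from the outlet side (outlet towards -x, the robot), y along the rollers to the cheek with the dial, z up. Base 125 x 200 mm; cheeks 90 mm deep, rounded, 145 mm high, outer faces at y = +-100 mm; guard plates over the rollers to 150 mm. The dial's axis runs along y at x = -18, z = 105 mm.
- outlet_lip (a point): Middle of the lip of the sheet guide, 62 mm up (underside 59 mm); axes as the machine's. The guide is a sloping steel plate 160 mm wide that comes down on the machine's -x side, from 84 mm height at machine x = -28 mm to this lip at x = -110 mm. The base below ends at x = -63 mm; the space under the lip is open.
- dial_grip (a point): Point to grip the dial: on its axis, mid-knob, 40 mm off the cheek face when home. The black round knob is 40 mm in diameter and reaches from 18 mm cheekward to 14 mm outward of this point. Behind it a neck 26 mm in diameter. Its y is the pull direction, away from the cheek. It can be held by the knob all through the pull, the turn and the return.
- index_pin (a point): Centre line of the index pin where it leaves the flat black pointer lug. The lug, 11 mm wide, reaches 34 mm from the dial's axis close to the cheek; the pin sits 24 mm from the axis, is 6 mm thick with a round end and goes 7 mm into the hole. Nine dark holes form a circle on the round index plate (68 mm across) on the cheek.
- dial_turn (a joint): Turn of the dial, rad. Near 0 at the start (pointer lug straight up); grows as it turns clockwise seen facing the knob (thinner; the pointer goes from up towards the machine's -x side). The holes are 40 degrees (0.698 rad) apart with about 3 degrees of play either way; friction about 0.04 N m, so it stays where left. It cannot turn while the pin is in a hole.
- dial_pull (a joint): How far the dial is drawn out of the cheek, m: 0 fully home, pin in a hole; 0.007 with the pin's round end on the index plate between holes; 0.013 at the stop. A spring pulls it home with 5 N at 0 and 8 N at the stop.
- bowl: Round low bamboo bowl, 130 mm across the rim, 42 mm high, wall 8 mm thick and nearly upright near the rim (outer radius 64 mm at 14 mm height, 65 mm at the rim, mouth 57 mm), foot 100 mm across; 110 to 230 g. Origin: centre of its underside, z up. It stands in a row with the salt cellar and the mug, in any order.
- salt_cellar: Round glass salt cellar with a wooden lid and ball knob, 74 mm across, 59 mm high; origin at the centre of its underside. Bystander.
- mug: Green mug, 80 mm across, 90 mm high, handle at its +y reaching 77 mm from its axis; origin at the centre of its underside. Bystander.
- crank: The machine's crank lying flat on the counter: 110 mm flat arm along its x, wooden handle, 22 mm high; origin under the middle of the arm. Bystander.
- scraper: Dough scraper lying flat, 85 by 145 mm, with a wooden grip 22 mm high; origin at the centre of its underside. Bystander.
- flour_jar: Glass jar, 100 mm across, 150 mm high; origin at the centre of its underside. Bystander.
- oil_bottle: Glass bottle, 66 mm across, 220 mm high; origin at the centre of its underside. Bystander.
- pepper_mill: Wooden mill, 54 mm across, 157 mm high; origin at the centre of its underside. Bystander.
There are look-alikes about, which are no part of the job. Leave any pink or red look-alike of the bowl alone.

How it is judged:
On the way, in this order (a step that is already met when the one before it is completed fails the run):
1. the dial is pulled out against its spring until its pin is out of the first hole (value of joint dial_pull above 0.006 m), for 0.1 s.
2. the dial has turned one hole clockwise and its pin has dropped fully home (value of joint dial_pull below 0.0015 m and value of joint dial_turn between 0.628 and 0.768 rad), for 0.2 s.
At the end, for the whole second after the job is handed in: The dial sits in the next hole clockwise (0.698 rad within 0.07) and is home within 1.5 mm; the bowl stands upright (within 0.06 rad) and at rest on the counter with its centre within 47 mm, seen from above, of the middle of the sheet guide's lip, so that the lip is at least 10 mm inside the mouth (all of step 2 and horizontal distance between outlet_lip and bowl below 0.047 m and height (world z) of bowl below 0.004 m and angle between bowl's own z axis and vertical below 0.06 rad and linear speed of bowl below 0.02 m/s); the robot touches nothing.
It fails at once if a bystander (salt cellar, mug, crank, scraper, jar, bottle or mill) is shifted by more than 30 mm or knocked over (distance of any of salt_cellar, mug, crank, scraper, flour_jar, oil_bottle, pepper_mill from where it was at the start of the episode above 0.03 m or angle between any of salt_cellar, mug, crank, scraper, flour_jar, oil_bottle, pepper_mill's own z axis and vertical above 0.5 rad).
It also fails if it takes over 64 s, if anything falls off the work surface, if the arm or the gripper's body presses on something with over 40 N, if the wrist force passes 120 N, or if a joint passes its speed limit or range.

## Working session

There is one attempt and no reset: what is moved stays moved. The work goes in short steps, Python scripts to look and compute and a shell command to move; the robot and the scene stay as the last step left them, time stands still between calls to the robot, and variables do not carry over. Pictures are saved under pics/ and viewed, at most 10 in all, crops included, and the job is handed in when it is done.

```bash
ls; mkdir -p pics
cat > h.py <<'E'
import numpy as np, cv2
from bench import env, viewer
def cam(n):
    d=viewer.read_camera(n); R=cv2.Rodrigues(np.array(d["rvec"],float))[0]
    return d["image"],np.array(d["intrinsics"],float),R,np.array(d["tvec"],float).ravel()
def ray(c,u,v):
    _,K,R,t=c; return -R.T@t, R.T@np.linalg.inv(K)@[u,v,1]
def plane(c,u,v,z):
    o,d=ray(c,u,v); return o+d*(z-o[2])/d[2]
def proj(c,p):
    _,K,R,t=c; q=K@(R@np.asarray(p,float)+t); return q[:2]/q[2]
def tri(c1,a,c2,b):
    o1,d1=ray(c1,*a);o2,d2=ray(c2,*b);s=np.linalg.lstsq(np.c_[d1,-d2],o2-o1,rcond=None)[0]
    p,q=o1+s[0]*d1,o2+s[1]*d2; return (p+q)/2,np.linalg.norm(p-q)
def save(img,name,s=1): cv2.imwrite("pics/"+name,cv2.resize(img[...,::-1],None,fx=s,fy=s,interpolation=cv2.INTER_CUBIC))
E
python3 - <<'E'
from h import *
for n in("top","side"):
    c=cam(n); save(c[0],n+"1.png",1.5); np.save(n+".npy",c[0]); print(n,-c[2].T@c[3],c[2][2],c[1][0,0])
s=env.sense(); print(s["tcp_pos"],s["orientation"],s["width"],s["time"],env.grasp_offset)
E
```

```text
pics
top [ 0.23026414 -0.0548913   1.8015886 ] [ 0.19082009  0.00171441 -0.98162353] 480.10354142449864
side [-0.25084297  0.71004603  1.09179559] [ 0.55331478 -0.50864252 -0.65964046] 472.26773788021575
[ 0.15819283 -0.55230749  0.23789613] [[ 9.61387263e-01  2.75199050e-01 -1.18236780e-04]
 [ 2.75198884e-01 -9.61386001e-01  1.59088562e-03]
 [ 3.24139026e-04 -1.56199580e-03 -9.99998728e-01]] 0.9998051985121945 0.1 0.0187
```

View pics/top1.png

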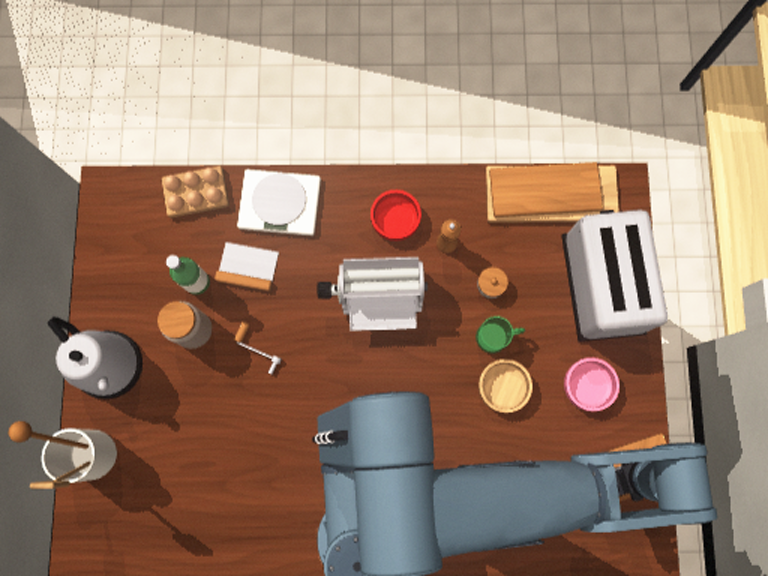

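View pics/side1.png

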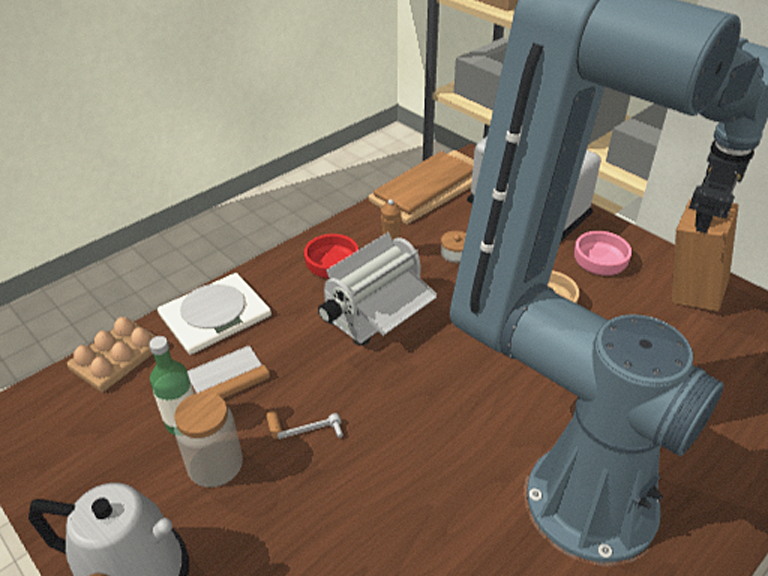

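Bowl candidates in the top picture are bamboo (506,385), pink (592,384) and red (397,214). I choose the bamboo one, which stands in a row with the mug (496,333) and the salt cellar (493,282). The dial is the dark knob at top (325,290), side (330,311). Next I measure both and check them in one crop.

Run:
```python
from h import *
t=cam("top"); s=cam("side")
def blob(img,m,box,k):
    u0,v0,u1,v1=box; z=np.zeros(m.shape,np.uint8); z[v0:v1,u0:u1]=m[v0:v1,u0:u1]
    n,l,st,ce=cv2.connectedComponentsWithStats(z); i=1+np.argmax(st[1:,4]); print(k,st[i],ce[i]); return (l==i).astype(np.uint8)
h=cv2.cvtColor(t[0],cv2.COLOR_RGB2HSV); hs=cv2.cvtColor(s[0],cv2.COLOR_RGB2HSV)
print(h[257,338],h[257,321],h[220,338])
b=blob(t[0],((h[...,0]>12)&(h[...,0]<28)&(h[...,2]>125)&(h[...,1]>60)).astype(np.uint8),(310,230,365,285),"bowl")
cn=max(cv2.findContours(b,0,1)[0],key=cv2.contourArea)
P=np.array([plane(t,*p[0],.042)[:2] for p in cv2.convexHull(cn)]).astype(np.float32)
print("bowl",cv2.minEnclosingCircle(P),cv2.fitEllipse(P))
k=blob(t[0],(h[...,2]<60).astype(np.uint8),(205,180,228,205),"knobtop")
k2=blob(s[0],(hs[...,2]<60).astype(np.uint8),(205,190,232,220),"knobside")
save(t[0][160:230,200:300],"ct.png",4); save(s[0][150:240,200:300],"cs.png",4)
a=cv2.imread("pics/ct.png");c=cv2.imread("pics/cs.png"); bb=cv2.resize(t[0][200:290,310:410,::-1],None,fx=3,fy=3)
H=np.zeros((600,800,3),np.uint8);H[:280,:400]=a;H[:360,400:]=c;H[300:570,:300]=bb;cv2.imwrite("pics/close.png",H)
```

```text
[ 20 106 250] [ 16 130 206] [ 48 111  76]
bowl [ 319  239   36   36 1015] [336.60098522 256.78817734]
bowl ((0.36109310388565063, -0.3474627435207367), 0.06591852754354477) ((0.36131763458251953, -0.34704455733299255), (0.12978151440620422, 0.13068628311157227), 54.86136245727539)
knobtop [212 188   9  11  87] [215.7816092  193.01149425]
knobside [212 200  16  16 125] [220.752 206.152]
```

View pics/close.png

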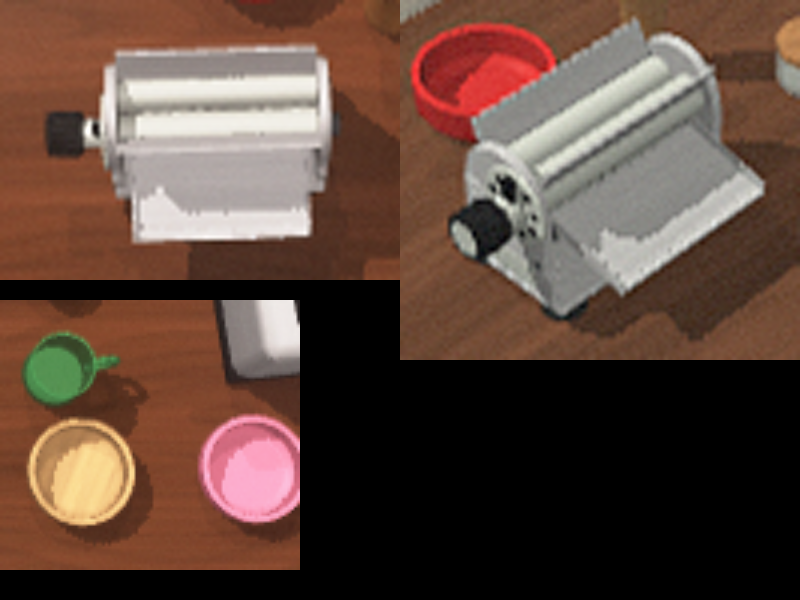

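The crop shows the bamboo bowl (top view px 337,257) with a measured radius of 65 mm, matching the description. The lip corners are at top (233.5,220.2) and (277.2,219.5). The knob in the top view spans u 211.5–221, v 188–199.

Run:
```python
from h import *
t=cam("top"); s=cam("side")
L=tri(t,(233.5,220.2),s,(255.8,223.2)); R=tri(t,(277.2,219.5),s,(290.8,196.8)); print("tri",L,R)
l=plane(t,233.5,220.2,.062); r=plane(t,277.2,219.5,.062); print("plane",l,r,np.linalg.norm(l-r))
K=tri(t,(216.3,193.5),s,(220.7,206.2)); print("knob tri",K, plane(t,216.3,193.5,.105), "front",plane(t,211.5,193.5,.105),"back",plane(t,221,193.5,.105))
m=(l+r)/2
y=(l-r)/np.linalg.norm(l-r); print("yaw",np.degrees(np.arctan2(-y[0],y[1])))
for yaw in (np.arctan2(-y[0],y[1]),):
    x=np.array([np.cos(yaw),np.sin(yaw),0]);yy=np.array([-x[1],x[0],0])
    o=m+.110*x; o[2]=0
    g=o-.018*x+.140*yy+[0,0,.105]; print("lip",m,"grip",g)
    for q in(g,g+.014*yy,g-.018*yy,o-.018*x+.1*yy+[0,0,.105]): print(proj(t,q),proj(s,q))
    for nm,p in dict(ur=(.045,.1,.145)).items(): pass
sn=env.sense(); print(sn["orientation"])
```

```text
tri (array([0.49462106, 0.02894284, 0.05860971]), np.float64(0.0005963716602738468)) (array([ 0.49710594, -0.1298139 ,  0.0658146 ]), np.float64(0.003710482603488591))
plane [0.49434283 0.02896645 0.062     ] [ 0.49618205 -0.13107791  0.062     ] 0.16005492946203748
knob tri (array([0.58502029, 0.08917068, 0.10683818]), np.float64(0.0003209687576061051)) [0.58552927 0.08943445 0.105     ] front [0.58561323 0.10676927 0.105     ] back [0.58544707 0.07246167 0.105     ]
yaw 0.658411311404366
lip [ 0.49526244 -0.05105573  0.062     ] grip [0.5856476  0.08999221 0.105     ]
[216.14591572 193.46865129] [220.34059179 206.65359775]
[212.26880058 193.53065174] [216.78962396 208.88470713]
[221.13073402 193.38893713] [224.85381815 203.81789151]
[227.22322246 193.29150978] [230.29160797 200.4012726 ]
[[ 9.61411979e-01  2.75112717e-01 -9.55608083e-06]
 [ 2.75112665e-01 -9.61411776e-01  6.46592474e-04]
 [ 1.68698484e-04 -6.24270749e-04 -9.99999791e-01]]
```

```bash
cat >> h.py <<'E'
yw=np.radians(.66); X=np.array([np.cos(yw),np.sin(yw),0]);Y=np.array([-X[1],X[0],0]);Z=np.array([0,0,1.])
RM=np.c_[Y,X,-Z]
def go(p,R=RM):
    from scipy.spatial.transform import Rotation as Q
    s=env.sense(); A=np.array(s["orientation"])
    print("t cm",np.round(A.T@(np.array(p)-s["tcp_pos"])*100,2),"r",np.round(Q.from_matrix(A.T@R).as_rotvec(),3),"now",np.round(s["tcp_pos"],4),"F",np.round(s["contact_force"],1),"w",round(s["width"],3),"t",s["time"])
E
python3 -c "
from h import *
go([.586,.095,.22]); go([.4,-.25,.27])"
```

```text
t cm [ 58.94 -50.49   1.88] r [-0.000e+00 -1.000e-03 -1.304e+00] now [ 0.1582 -0.5526  0.2384] F [ 0.4 -0.6 -0.2] w 1.001 t 0.3
t cm [ 31.57 -22.44  -3.14] r [-0.000e+00 -1.000e-03 -1.304e+00] now [ 0.1582 -0.5526  0.2384] F [ 0.4 -0.6 -0.2] w 1.001 t 0.3
```

```bash
python3 -m crank '[{"tx":6,"ty":-5,"tz":-2.5,"rz":-0.13},{"tx":12,"ty":-10,"tz":-3,"rz":-0.27},{"tx":18,"ty":-15,"tz":-3,"rz":-0.4},{"tx":24,"ty":-20,"tz":-3,"rz":-0.53},{"tx":30,"ty":-25,"tz":-3,"rz":-0.66},{"tx":36,"ty":-30,"tz":-3,"rz":-0.8},{"tx":42,"ty":-35,"tz":-2,"rz":-0.93},{"tx":48,"ty":-40,"tz":-1,"rz":-1.06},{"tx":53,"ty":-45,"tz":0,"rz":-1.2},{"tx":58.9,"ty":-50.5,"tz":1.5,"rz":-1.304},{"tx":58.9,"ty":-50.5,"tz":1.9,"rz":-1.304},{"tx":58.9,"ty":-50.5,"tz":1.9,"rz":-1.304},{"tx":58.9,"ty":-50.5,"tz":1.9,"rz":-1.304},{"tx":58.9,"ty":-50.5,"tz":1.9,"rz":-1.304},{"tx":58.9,"ty":-50.5,"tz":1.9,"rz":-1.304},{"tx":58.9,"ty":-50.5,"tz":1.9,"rz":-1.304},{"tx":58.9,"ty":-50.5,"tz":1.9,"rz":-1.304},{"tx":58.9,"ty":-50.5,"tz":1.9,"rz":-1.304},{"tx":58.9,"ty":-50.5,"tz":1.9,"rz":-1.304}]' 30; python3 -c "
from h import *
go([.586,.095,.086])"
```

```text
t cm [ 58.94 -50.48  15.28] r [-0.000e+00 -1.000e-03 -1.304e+00] now [ 0.1582 -0.5526  0.2384] F [ 0.4 -0.6 -0.2] w 1.001 t 0.3invalid input at $[0]: expected keys rx, ry, rz, tx, ty, tz, hand
```

```bash
python3 -m crank '[{"rx":0,"ry":0,"rz":-0.13,"tx":6,"ty":-5,"tz":-2.5,"hand":1},{"rx":0,"ry":0,"rz":-0.27,"tx":12,"ty":-10,"tz":-3,"hand":1},{"rx":0,"ry":0,"rz":-0.4,"tx":18,"ty":-15,"tz":-3,"hand":1},{"rx":0,"ry":0,"rz":-0.53,"tx":24,"ty":-20,"tz":-3,"hand":1},{"rx":0,"ry":0,"rz":-0.66,"tx":30,"ty":-25,"tz":-3,"hand":1},{"rx":0,"ry":0,"rz":-0.8,"tx":36,"ty":-30,"tz":-3,"hand":1},{"rx":0,"ry":0,"rz":-0.93,"tx":42,"ty":-35,"tz":-2,"hand":1},{"rx":0,"ry":0,"rz":-1.06,"tx":48,"ty":-40,"tz":-1,"hand":1},{"rx":0,"ry":0,"rz":-1.2,"tx":53,"ty":-45,"tz":0,"hand":1},{"rx":0,"ry":0,"rz":-1.304,"tx":58.9,"ty":-50.5,"tz":1.9,"hand":1},{"rx":0,"ry":0,"rz":-1.304,"tx":58.9,"ty":-50.5,"tz":1.9,"hand":1},{"rx":0,"ry":0,"rz":-1.304,"tx":58.9,"ty":-50.5,"tz":1.9,"hand":1},{"rx":0,"ry":0,"rz":-1.304,"tx":58.9,"ty":-50.5,"tz":1.9,"hand":1},{"rx":0,"ry":0,"rz":-1.304,"tx":58.9,"ty":-50.5,"tz":1.9,"hand":1},{"rx":0,"ry":0,"rz":-1.304,"tx":58.9,"ty":-50.5,"tz":1.9,"hand":1},{"rx":0,"ry":0,"rz":-1.304,"tx":58.9,"ty":-50.5,"tz":1.9,"hand":1},{"rx":0,"ry":0,"rz":-1.304,"tx":58.9,"ty":-50.5,"tz":1.9,"hand":1},{"rx":0,"ry":0,"rz":-1.304,"tx":58.9,"ty":-50.5,"tz":1.9,"hand":1},{"rx":0,"ry":0,"rz":-1.304,"tx":58.9,"ty":-50.5,"tz":1.9,"hand":1}]' 30; python3 -c "
from h import *
go([.586,.095,.086])"
```

```text
time: 2.2
tcp_pos: [0.5851, 0.0938, 0.2198]
orientation: [[-0.011, 1.0, -0.0], [1.0, 0.011, -0.0], [-0.0, -0.0, -1.0]]
contact_force: [-0.2, 1.0, -0.4]
width: 1.005
gripper_force: 0.0
t cm [ 0.12  0.1  13.38] r [-0.  0. -0.] now [0.5851 0.0938 0.2198] F [-0.2  1.  -0.4] w 1.005 t 2.2
```

```bash
python3 -m crank '[{"rx":0,"ry":0,"rz":0,"tx":0.1,"ty":0.1,"tz":3,"hand":1},{"rx":0,"ry":0,"rz":0,"tx":0.1,"ty":0.1,"tz":6,"hand":1},{"rx":0,"ry":0,"rz":0,"tx":0.1,"ty":0.1,"tz":9,"hand":1},{"rx":0,"ry":0,"rz":0,"tx":0.1,"ty":0.1,"tz":11.5,"hand":1},{"rx":0,"ry":0,"rz":0,"tx":0.1,"ty":0.1,"tz":13.4,"hand":1},{"rx":0,"ry":0,"rz":0,"tx":0.1,"ty":0.1,"tz":13.4,"hand":1},{"rx":0,"ry":0,"rz":0,"tx":0.1,"ty":0.1,"tz":13.4,"hand":1}]'
python3 - <<'E'
from h import *
t=cam("top"); s=cam("side"); H=np.zeros((480,800,3),np.uint8)
H[:,:400]=cv2.resize(t[0][140:236,180:260],(400,480));H[:,400:]=cv2.resize(s[0][130:250,180:280],(400,480)); save(H,"g1.png")
E
```

```text
time: 2.9
tcp_pos: [0.5866, 0.0947, 0.0864]
orientation: [[-0.01, 1.0, 0.0], [1.0, 0.01, -0.0], [-0.0, 0.0, -1.0]]
contact_force: [-0.1, 0.3, 1.4]
width: 1.002
gripper_force: 0.0
```

View pics/g1.png

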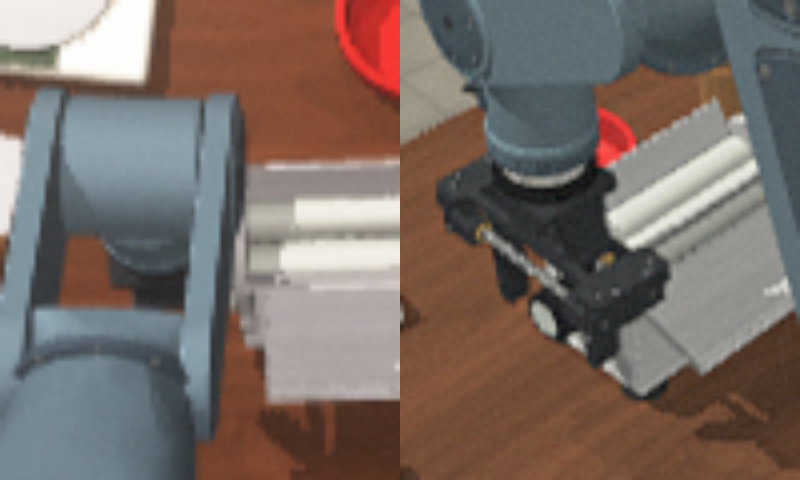

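The side view shows the knob (545,315) between the two fingers (510,280 and 600,345). I'll close on it.

```bash
python3 -m crank '[{"rx":0,"ry":0,"rz":0,"tx":0,"ty":0,"tz":0,"hand":-1},{"rx":0,"ry":0,"rz":0,"tx":0,"ty":0,"tz":0,"hand":-1},{"rx":0,"ry":0,"rz":0,"tx":0,"ty":0,"tz":0,"hand":-1},{"rx":0,"ry":0,"rz":0,"tx":0,"ty":0,"tz":0,"hand":-1},{"rx":0,"ry":0,"rz":0,"tx":0,"ty":0,"tz":0,"hand":-1},{"rx":0,"ry":0,"rz":0,"tx":0,"ty":0,"tz":0,"hand":-1},{"rx":0,"ry":0,"rz":0,"tx":0,"ty":0,"tz":0,"hand":-1},{"rx":0,"ry":0,"rz":0,"tx":0,"ty":0,"tz":0,"hand":-1}]' 35; python3 -c "
from h import *
go([.586,.095,.086])"
```

```text
time: 3.8
tcp_pos: [0.5864, 0.0959, 0.0857]
orientation: [[-0.012, 1.0, -0.0], [1.0, 0.012, 0.0], [0.0, -0.0, -1.0]]
contact_force: [-1.3, 1.0, 0.4]
width: 0.437
gripper_force: 34.8
t cm [-0.09 -0.04 -0.03] r [-0.    -0.     0.001] now [0.5864 0.0959 0.0857] F [-1.3  1.   0.4] w 0.437 t 3.8
```

```bash
python3 -m crank '[{"rx":0,"ry":0,"rz":0,"tx":0.3,"ty":0,"tz":0,"hand":-1},{"rx":0,"ry":0,"rz":0,"tx":0.6,"ty":0,"tz":0,"hand":-1},{"rx":0,"ry":0,"rz":0,"tx":0.9,"ty":0,"tz":0,"hand":-1},{"rx":0,"ry":0,"rz":0,"tx":1.1,"ty":0,"tz":0,"hand":-1},{"rx":0,"ry":0,"rz":0,"tx":1.1,"ty":0,"tz":0,"hand":-1},{"rx":0,"ry":0,"rz":0,"tx":1.1,"ty":0,"tz":0,"hand":-1},{"rx":0,"ry":0,"rz":0,"tx":1.1,"ty":0,"tz":0,"hand":-1}]'
python3 - <<'E'
from h import *
go([.586,.095,.086])
s=cam("side"); save(s[0][170:240,190:270],"g2.png",6)
E
```

```text
time: 4.5
tcp_pos: [0.5862, 0.1053, 0.0856]
orientation: [[-0.012, 1.0, -0.001], [1.0, 0.012, -0.002], [-0.002, -0.001, -1.0]]
contact_force: [-1.9, -7.4, 1.6]
width: 0.438
gripper_force: 34.8
t cm [-1.03 -0.03 -0.04] r [-0.001  0.002  0.   ] now [0.5862 0.1053 0.0856] F [-1.9 -7.4  1.6] w 0.438 t 4.5
```

View pics/g2.png

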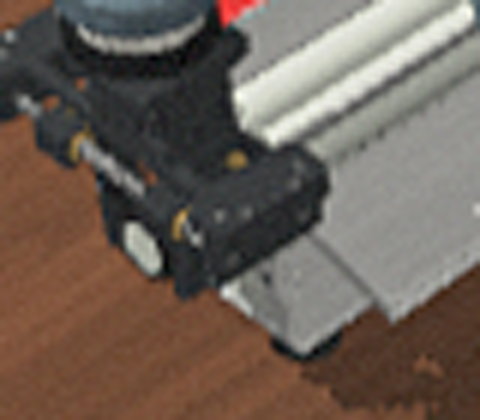

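The reaction is -7.4 N, which matches the spring at about 10 mm, so the pin is clear. Next is the 40° turn about the grasp point.

```bash
python3 -m crank '[{"rx":-0.07,"ry":0,"rz":0,"tx":0.05,"ty":0.13,"tz":0,"hand":-1},{"rx":-0.14,"ry":0,"rz":0,"tx":0.05,"ty":0.26,"tz":-0.02,"hand":-1},{"rx":-0.21,"ry":0,"rz":0,"tx":0.05,"ty":0.39,"tz":-0.04,"hand":-1},{"rx":-0.28,"ry":0,"rz":0,"tx":0.05,"ty":0.52,"tz":-0.07,"hand":-1},{"rx":-0.35,"ry":0,"rz":0,"tx":0.05,"ty":0.64,"tz":-0.11,"hand":-1},{"rx":-0.42,"ry":0,"rz":0,"tx":0.05,"ty":0.76,"tz":-0.16,"hand":-1},{"rx":-0.49,"ry":0,"rz":0,"tx":0.05,"ty":0.88,"tz":-0.22,"hand":-1},{"rx":-0.56,"ry":0,"rz":0,"tx":0.05,"ty":0.99,"tz":-0.29,"hand":-1},{"rx":-0.63,"ry":0,"rz":0,"tx":0.05,"ty":1.1,"tz":-0.36,"hand":-1},{"rx":-0.7,"ry":0,"rz":0,"tx":0.05,"ty":1.2,"tz":-0.44,"hand":-1},{"rx":-0.7,"ry":0,"rz":0,"tx":0.05,"ty":1.2,"tz":-0.44,"hand":-1},{"rx":-0.7,"ry":0,"rz":0,"tx":0.05,"ty":1.2,"tz":-0.44,"hand":-1},{"rx":-0.7,"ry":0,"rz":0,"tx":0.05,"ty":1.2,"tz":-0.44,"hand":-1}]'
python3 - <<'E'
from h import *
go([.586,.095,.086]); s=env.sense(); print(np.array(s["tcp_pos"])-.0187*np.array(s["orientation"])[:,2], s["ft_torque"])
E
```

```text
time: 5.85
tcp_pos: [0.5986, 0.1065, 0.0902]
orientation: [[-0.01, 0.764, 0.645], [1.0, 0.008, 0.007], [-0.0, 0.645, -0.764]]
contact_force: [-1.5, -8.3, -1.2]
width: 0.44
gripper_force: 34.8
t cm [-1.13 -1.24 -0.5 ] r [ 0.701  0.001 -0.001] now [0.5986 0.1065 0.0902] F [-1.5 -8.3 -1.2] w 0.44 t 5.85
[0.58655943 0.10635291 0.10450889] [-0.9483798   0.33212538 -0.69874433]
```

```bash
python3 -m crank '[{"rx":0,"ry":0,"rz":0,"tx":-0.3,"ty":0,"tz":0,"hand":-1},{"rx":0,"ry":0,"rz":0,"tx":-0.6,"ty":0,"tz":0,"hand":-1},{"rx":0,"ry":0,"rz":0,"tx":-0.9,"ty":0,"tz":0,"hand":-1},{"rx":0,"ry":0,"rz":0,"tx":-1.15,"ty":0,"tz":0,"hand":-1},{"rx":0,"ry":0,"rz":0,"tx":-1.15,"ty":0,"tz":0,"hand":-1},{"rx":0,"ry":0,"rz":0,"tx":-1.15,"ty":0,"tz":0,"hand":-1},{"rx":0,"ry":0,"rz":0,"tx":-1.15,"ty":0,"tz":0,"hand":-1}]'
python3 - <<'E'
from h import *
go([.586,.095,.086])
E
```

```text
time: 6.55
tcp_pos: [0.5987, 0.0961, 0.0903]
orientation: [[-0.012, 0.765, 0.644], [1.0, 0.009, 0.008], [0.0, 0.645, -0.765]]
contact_force: [2.2, 0.8, -1.2]
width: 0.433
gripper_force: 34.7
t cm [-0.09 -1.25 -0.49] r [ 0.7 -0.   0. ] now [0.5987 0.0961 0.0903] F [ 2.2  0.8 -1.2] w 0.433 t 6.55
```

```bash
python3 -m crank '[{"rx":0,"ry":0,"rz":0,"tx":0,"ty":0,"tz":0,"hand":0.8},{"rx":0,"ry":0,"rz":0,"tx":0,"ty":0,"tz":0,"hand":0.8},{"rx":0,"ry":0,"rz":0,"tx":0,"ty":0,"tz":0,"hand":0.8},{"rx":0,"ry":0,"rz":0,"tx":0,"ty":0,"tz":0,"hand":0.8},{"rx":0,"ry":0,"rz":0,"tx":0,"ty":0,"tz":0,"hand":0.8},{"rx":0,"ry":0,"rz":0,"tx":0,"ty":0,"tz":-2,"hand":0.8},{"rx":0,"ry":0,"rz":0,"tx":0,"ty":0,"tz":-5,"hand":0.8},{"rx":0,"ry":0,"rz":0,"tx":0,"ty":0,"tz":-9,"hand":0.8},{"rx":0,"ry":0,"rz":0,"tx":0,"ty":0,"tz":-14,"hand":0.8},{"rx":0,"ry":0,"rz":0,"tx":0,"ty":0,"tz":-18,"hand":0.8},{"rx":0,"ry":0,"rz":0,"tx":0,"ty":0,"tz":-20,"hand":0.8},{"rx":0,"ry":0,"rz":0,"tx":0,"ty":0,"tz":-20,"hand":0.8},{"rx":0,"ry":0,"rz":0,"tx":0,"ty":0,"tz":-20,"hand":0.8}]'
python3 - <<'E'
from h import *
go([.299,-.347,.17])
t=cam("top");s=cam("side"); H=np.zeros((480,800,3),np.uint8)
H[:,:400]=cv2.resize(t[0][140:236,200:280],(400,480));H[:,400:]=cv2.resize(s[0][170:242,200:260],(400,480),interpolation=2); save(H,"g3.png")
E
```

```text
time: 7.85
tcp_pos: [0.47, 0.0943, 0.2433]
orientation: [[-0.012, 0.764, 0.645], [1.0, 0.009, 0.008], [-0.0, 0.645, -0.764]]
contact_force: [-0.5, 0.3, 0.0]
width: 0.899
gripper_force: 0.0
t cm [-43.93 -18.2   -5.77] r [0.702 0.    0.   ] now [0.47   0.0943 0.2433] F [-0.5  0.3  0. ] w 0.899 t 7.85
```

View pics/g3.png

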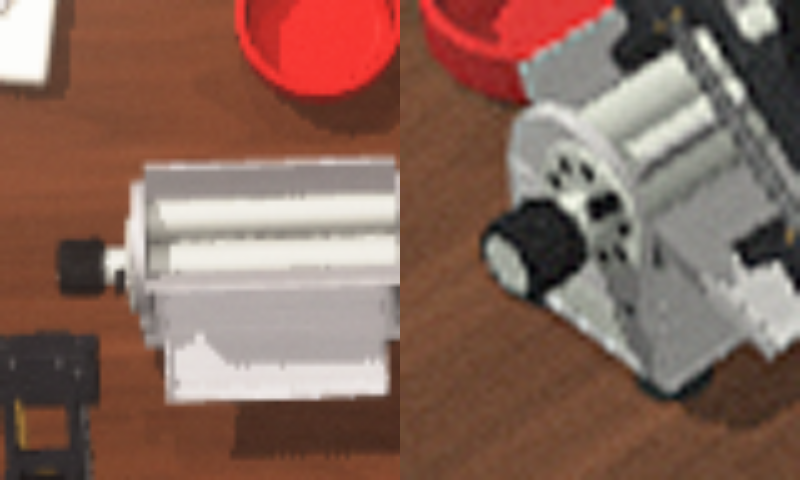

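The dial sits in the next hole. The lug points towards -x (605,205), and the knob spans the same top-view pixels as at the start (212–221), so it is home. Now to above the bowl's near wall.

```bash
python3 -m crank '[{"rx":0.1,"ry":0,"rz":0,"tx":-4.4,"ty":-1.8,"tz":-0.6,"hand":0.6},{"rx":0.2,"ry":0,"rz":0,"tx":-8.8,"ty":-3.6,"tz":-1.2,"hand":0.6},{"rx":0.3,"ry":0,"rz":0,"tx":-13.2,"ty":-5.4,"tz":-1.8,"hand":0.6},{"rx":0.4,"ry":0,"rz":0,"tx":-17.6,"ty":-7.2,"tz":-2.3,"hand":0.6},{"rx":0.5,"ry":0,"rz":0,"tx":-22,"ty":-9.1,"tz":-2.9,"hand":0.6},{"rx":0.6,"ry":0,"rz":0,"tx":-26.4,"ty":-11,"tz":-3.5,"hand":0.6},{"rx":0.7,"ry":0,"rz":0,"tx":-30.8,"ty":-13,"tz":-4.1,"hand":0.6},{"rx":0.7,"ry":0,"rz":0,"tx":-35.2,"ty":-14.8,"tz":-4.7,"hand":0.6},{"rx":0.7,"ry":0,"rz":0,"tx":-39.6,"ty":-16.5,"tz":-5.3,"hand":0.6},{"rx":0.7,"ry":0,"rz":0,"tx":-43.9,"ty":-18.2,"tz":-5.8,"hand":0.6},{"rx":0.7,"ry":0,"rz":0,"tx":-43.9,"ty":-18.2,"tz":-5.8,"hand":0.6},{"rx":0.7,"ry":0,"rz":0,"tx":-43.9,"ty":-18.2,"tz":-5.8,"hand":0.6},{"rx":0.7,"ry":0,"rz":0,"tx":-43.9,"ty":-18.2,"tz":-5.8,"hand":0.6},{"rx":0.7,"ry":0,"rz":0,"tx":-43.9,"ty":-18.2,"tz":-5.8,"hand":0.6},{"rx":0.7,"ry":0,"rz":0,"tx":-43.9,"ty":-18.2,"tz":-5.8,"hand":0.6},{"rx":0.7,"ry":0,"rz":0,"tx":-43.9,"ty":-18.2,"tz":-5.8,"hand":0.6}]'
python3 - <<'E'
from h import *
go([.300,-.347,.018])
t=cam("top"); s=cam("side"); H=np.zeros((480,800,3),np.uint8)
H[:,:400]=cv2.resize(t[0][200:296,300:380],(400,480));H[:,400:]=cv2.resize(s[0][110:230,330:430],(400,480)); save(H,"g4.png")
E
```

```text
time: 9.55
tcp_pos: [0.299, -0.3461, 0.1705]
orientation: [[-0.014, 1.0, 0.0], [1.0, 0.014, -0.001], [-0.001, 0.0, -1.0]]
contact_force: [-0.8, -0.1, -0.6]
width: 0.798
gripper_force: 0.0
t cm [-0.08  0.1  15.25] r [0.    0.001 0.002] now [ 0.299  -0.3461  0.1705] F [-0.8 -0.1 -0.6] w 0.798 t 9.55
```

View pics/g4.png

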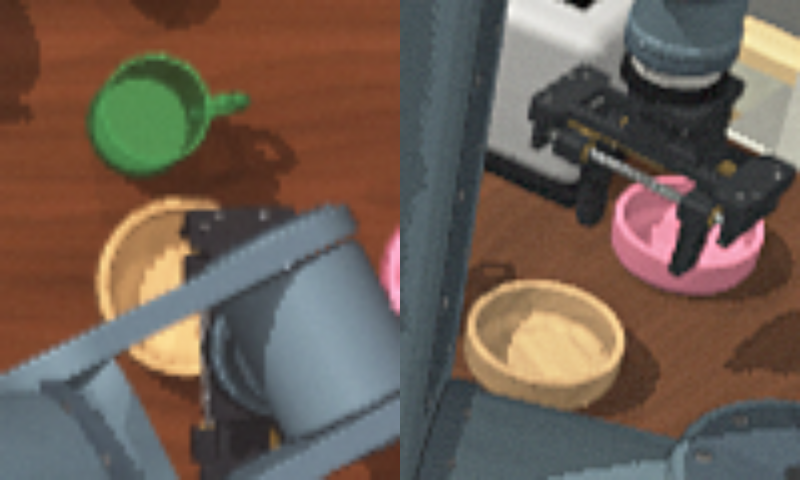

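Tool is over the bowl's near wall once parallax is allowed for (bowl rim in the crop at 100–300, 200–375). The mug and the pink bowl are clear. Descend, staying straight.

```bash
python3 -m crank '[{"rx":0,"ry":0,"rz":0,"tx":-0.1,"ty":0.1,"tz":4,"hand":0.6},{"rx":0,"ry":0,"rz":0,"tx":-0.1,"ty":0.1,"tz":8,"hand":0.6},{"rx":0,"ry":0,"rz":0,"tx":-0.1,"ty":0.1,"tz":11.5,"hand":0.6},{"rx":0,"ry":0,"rz":0,"tx":-0.1,"ty":0.1,"tz":14,"hand":0.6},{"rx":0,"ry":0,"rz":0,"tx":-0.1,"ty":0.1,"tz":15.2,"hand":0.6},{"rx":0,"ry":0,"rz":0,"tx":-0.1,"ty":0.1,"tz":15.2,"hand":0.6},{"rx":0,"ry":0,"rz":0,"tx":-0.1,"ty":0.1,"tz":15.2,"hand":0.3},{"rx":0,"ry":0,"rz":0,"tx":-0.1,"ty":0.1,"tz":15.2,"hand":-0.2},{"rx":0,"ry":0,"rz":0,"tx":-0.1,"ty":0.1,"tz":15.2,"hand":-0.6},{"rx":0,"ry":0,"rz":0,"tx":-0.1,"ty":0.1,"tz":15.2,"hand":-1},{"rx":0,"ry":0,"rz":0,"tx":-0.1,"ty":0.1,"tz":15.2,"hand":-1},{"rx":0,"ry":0,"rz":0,"tx":-0.1,"ty":0.1,"tz":15.2,"hand":-1},{"rx":0,"ry":0,"rz":0,"tx":-0.1,"ty":0.1,"tz":15.2,"hand":-1},{"rx":0,"ry":0,"rz":0,"tx":-0.1,"ty":0.1,"tz":15.2,"hand":-1},{"rx":0,"ry":0,"rz":0,"tx":-0.1,"ty":0.1,"tz":15.2,"hand":-1}]' 30
```

```text
time: 11.15
tcp_pos: [0.2995, -0.3474, 0.0182]
orientation: [[-0.012, 1.0, 0.0], [1.0, 0.012, 0.001], [0.001, 0.0, -1.0]]
contact_force: [0.1, 2.7, 3.0]
width: 0.093
gripper_force: 29.7
```

```bash
python3 -m crank '[{"rx":0,"ry":0,"rz":0,"tx":0,"ty":0,"tz":-0.5,"hand":-1},{"rx":0,"ry":0,"rz":0,"tx":0,"ty":0,"tz":-1,"hand":-1},{"rx":0,"ry":0,"rz":0,"tx":1,"ty":0,"tz":-1.2,"hand":-1},{"rx":0,"ry":0,"rz":0,"tx":3,"ty":0,"tz":-1.2,"hand":-1},{"rx":0,"ry":0,"rz":0,"tx":5.5,"ty":0,"tz":-1.2,"hand":-1},{"rx":0,"ry":0,"rz":0,"tx":8.5,"ty":0,"tz":-1.2,"hand":-1},{"rx":0,"ry":0,"rz":0,"tx":11.5,"ty":0,"tz":-1.2,"hand":-1},{"rx":0,"ry":0,"rz":0,"tx":14.5,"ty":0,"tz":-1.2,"hand":-1},{"rx":0,"ry":0,"rz":0,"tx":17.5,"ty":0,"tz":-1.2,"hand":-1},{"rx":0,"ry":0,"rz":0,"tx":20.5,"ty":0,"tz":-1.2,"hand":-1},{"rx":0,"ry":0,"rz":0,"tx":23.5,"ty":0,"tz":-1.2,"hand":-1},{"rx":0,"ry":0,"rz":0,"tx":26.5,"ty":0,"tz":-1.2,"hand":-1},{"rx":0,"ry":0,"rz":0,"tx":28.5,"ty":0,"tz":-1.2,"hand":-1},{"rx":0,"ry":0,"rz":0,"tx":29.5,"ty":0,"tz":-1.2,"hand":-1},{"rx":0,"ry":0,"rz":0,"tx":29.5,"ty":0,"tz":-1.2,"hand":-1},{"rx":0,"ry":0,"rz":0,"tx":29.5,"ty":0,"tz":-1.2,"hand":-1}]'
python3 - <<'E'
from h import *
go([.409,-.051,.024])
t=cam("top"); s=cam("side"); H=np.zeros((480,800,3),np.uint8)
H[:,:400]=cv2.resize(t[0][170:290,210:310],(400,480));H[:,400:]=cv2.resize(s[0][140:260,230:330],(400,480)); save(H,"g5.png")
E
```

```text
time: 12.75
tcp_pos: [0.2963, -0.0532, 0.0304]
orientation: [[-0.013, 1.0, 0.001], [1.0, 0.013, -0.001], [-0.001, 0.001, -1.0]]
contact_force: [0.1, -0.2, -1.1]
width: 0.087
gripper_force: 29.9
t cm [ 0.08 11.27  0.65] r [0.001 0.001 0.001] now [ 0.2963 -0.0532  0.0304] F [ 0.1 -0.2 -1.1] w 0.087 t 12.75
```

View pics/g5.png

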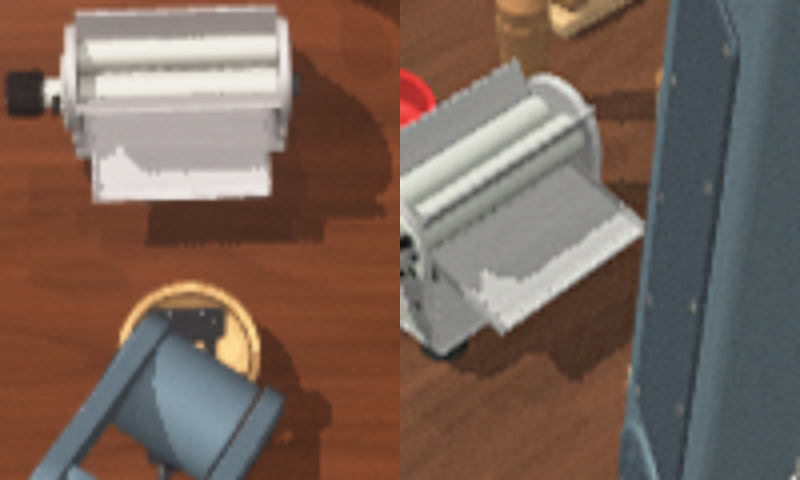

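Bowl is held level (rim top at crop 190,283), directly in front of the lip (centre 182,200). Lower a little and slide it under.

```bash
python3 -m crank '[{"rx":0,"ry":0,"rz":0,"tx":0.1,"ty":1,"tz":0.3,"hand":-1},{"rx":0,"ry":0,"rz":0,"tx":0.1,"ty":2.5,"tz":0.6,"hand":-1},{"rx":0,"ry":0,"rz":0,"tx":0.1,"ty":4.5,"tz":0.6,"hand":-1},{"rx":0,"ry":0,"rz":0,"tx":0.1,"ty":6.5,"tz":0.6,"hand":-1},{"rx":0,"ry":0,"rz":0,"tx":0.1,"ty":8,"tz":0.6,"hand":-1},{"rx":0,"ry":0,"rz":0,"tx":0.1,"ty":9.5,"tz":0.6,"hand":-1},{"rx":0,"ry":0,"rz":0,"tx":0.1,"ty":10.5,"tz":0.6,"hand":-1},{"rx":0,"ry":0,"rz":0,"tx":0.1,"ty":11.3,"tz":0.6,"hand":-1},{"rx":0,"ry":0,"rz":0,"tx":0.1,"ty":11.3,"tz":0.6,"hand":-1},{"rx":0,"ry":0,"rz":0,"tx":0.1,"ty":11.3,"tz":0.9,"hand":-1},{"rx":0,"ry":0,"rz":0,"tx":0.1,"ty":11.3,"tz":1.2,"hand":-1},{"rx":0,"ry":0,"rz":0,"tx":0.1,"ty":11.3,"tz":1.2,"hand":-1},{"rx":0,"ry":0,"rz":0,"tx":0.1,"ty":11.3,"tz":1.2,"hand":-1}]'
python3 - <<'E'
from h import *
go([.409,-.051,.018])
E
```

```text
time: 14.15
tcp_pos: [0.4081, -0.0502, 0.0181]
orientation: [[-0.012, 1.0, -0.001], [1.0, 0.012, 0.0], [0.0, -0.001, -1.0]]
contact_force: [-4.1, 1.1, 4.9]
width: 0.091
gripper_force: 29.9
t cm [-0.08  0.09  0.01] r [-0.001 -0.     0.   ] now [ 0.4081 -0.0502  0.0181] F [-4.1  1.1  4.9] w 0.091 t 14.15
```

```bash
python3 -m crank '[{"rx":0,"ry":0,"rz":0,"tx":0,"ty":0,"tz":0,"hand":-0.5},{"rx":0,"ry":0,"rz":0,"tx":0,"ty":0,"tz":0,"hand":-0.3},{"rx":0,"ry":0,"rz":0,"tx":0,"ty":0,"tz":0,"hand":-0.3},{"rx":0,"ry":0,"rz":0,"tx":0,"ty":0,"tz":0,"hand":-0.3},{"rx":0,"ry":0,"rz":0,"tx":0,"ty":0,"tz":-1,"hand":-0.3},{"rx":0,"ry":0,"rz":0,"tx":0,"ty":0,"tz":-3,"hand":-0.3},{"rx":0,"ry":0,"rz":0,"tx":0,"ty":0,"tz":-6,"hand":-0.3},{"rx":0,"ry":0,"rz":0,"tx":0,"ty":-3,"tz":-10,"hand":-0.3},{"rx":0,"ry":0,"rz":0,"tx":0,"ty":-6,"tz":-14,"hand":-0.3},{"rx":0,"ry":0,"rz":0,"tx":-5,"ty":-7,"tz":-18,"hand":-0.3},{"rx":0,"ry":0,"rz":0,"tx":-10,"ty":-7,"tz":-18,"hand":-0.3},{"rx":0,"ry":0,"rz":0,"tx":-15,"ty":-7,"tz":-18,"hand":-0.3},{"rx":0,"ry":0,"rz":0,"tx":-20,"ty":-7,"tz":-18,"hand":-0.3},{"rx":0,"ry":0,"rz":0,"tx":-24,"ty":-7,"tz":-18,"hand":-0.3},{"rx":0,"ry":0,"rz":0,"tx":-24,"ty":-7,"tz":-18,"hand":-0.3},{"rx":0,"ry":0,"rz":0,"tx":-24,"ty":-7,"tz":-18,"hand":-0.3}]'
python3 - <<'E'
from h import *
go([.409,-.051,.018])
t=cam("top"); s=cam("side"); H=np.zeros((480,800,3),np.uint8)
H[:,:400]=cv2.resize(t[0][150:270,205:305],(400,480));H[:,400:]=cv2.resize(s[0][150:246,200:280],(400,480)); save(H,"g6.png")
h=cv2.cvtColor(t[0],cv2.COLOR_RGB2HSV); m=((h[...,0]>12)&(h[...,0]<28)&(h[...,2]>125)&(h[...,1]>60)).astype(np.uint8); m[:,:215]=0;m[:,300:]=0;m[:190]=0;m[275:]=0
n,l,st,ce=cv2.connectedComponentsWithStats(m);i=1+np.argmax(st[1:,4]);print(st[i])
x,y,w,hh=st[i][:4]; A=plane(t,x,y+hh,.042);B=plane(t,x+w,y+hh,.042);print("rim left/right/near",A,B,"centre x est",A[0]+.065,"y",(A[1]+B[1])/2)
E
```

```text
time: 15.75
tcp_pos: [0.3413, -0.2917, 0.1983]
orientation: [[-0.01, 1.0, -0.0], [1.0, 0.01, 0.001], [0.001, -0.0, -1.0]]
contact_force: [-0.1, 0.2, -0.2]
width: 0.349
gripper_force: 0.0
t cm [23.99  7.01 18.05] r [-0.    -0.001 -0.002] now [ 0.3413 -0.2917  0.1983] F [-0.1  0.2 -0.2] w 0.349 t 15.75
[239 219  35  27 769]
rim left/right/near [0.40169967 0.00934127 0.042     ] [ 0.40111533 -0.11895632  0.042     ] centre x est 0.46669967356447145 y -0.05480752512865464
```

View pics/g6.png

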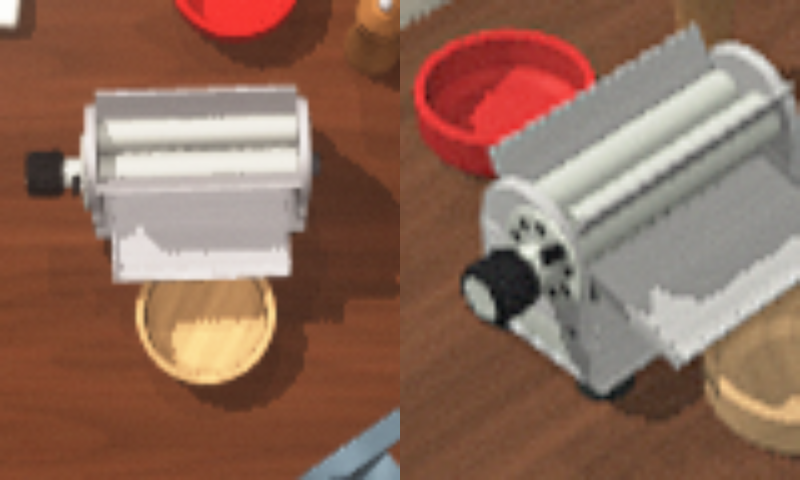

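The bowl stands flat, partly under the lip. Its centre is about 28 mm from the middle of the lip, against a limit of 47 mm. The dial (crop 500,285) is home with its lug at the next hole, and the arm is clear.

```bash
python3 -c "
from bench import ticket
print(ticket.close_job())"
```

```text
the job is handed in; nothing more can be done
None
```

I handed the job in after about 16 s of robot time, but no verdict came back: by my measurements the dial is home in the next hole clockwise, and the bowl stands upright under the lip, its centre about 28 mm from the lip's middle (limit 47 mm).

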